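Slide the specimen carrier under the four-probe stand

TASK

Push the flat specimen carrier along the table, from whichever side of the probe stand it lies, in under the stand's low bridge until it sits straight between the two legs and sticks out about equally on both sides. Use the fingertips and do not pick it up: keep it flat on the table all the way, never tipping or lifting it, do not ram the stand with it, and keep the robot's hand off the stand. Leave everything else where it is, and finish with the hand clear.

Things in the scene. Friction and masses are not known exactly. Their poses are not given: they have to be found in the camera images.
- carrier: Specimen carrier, loose: flat aluminium plate 90 (x) by 160 (y) by 12 mm thick, a dark steel disc 88 mm across and 6 mm high fixed on its top (18 mm overall), 0.3 to 0.6 kg. Lies on the stand's +y or -y side, 170 to 215 mm from its centre, up to 30 mm off its y axis and turned up to 0.35 rad from it. Origin: centre of its underside; y along its length; both ends alike.
- stand: Probe stand, fixed to the table: a low bridge. Two legs 20 (x) by 50 (y) by 24 mm high, inner faces at x = -58 and +58 mm, carry a black beam 156 (x) by 50 (y) by 18 mm, with two terminals to 62 mm height at x = -45 and +45 mm. Origin: on the table under the bridge's middle. The carrier passes through along the y axis (world y within 0.2 rad), 13 mm spare at each side.
- beam (a point): Middle of the underside of the stand's beam, 24 mm above the table (the carrier passes 6 mm below it); axes as the stand's. The beam's top is 42 mm above the table; over its middle rises a round probe head 32 mm across, to 104 mm height. When centred the carrier sticks out 55 mm from the beam on either side.
- block: Heating block, loose bystander: aluminium block 60 x 60 x 34 mm with a dark disc and a thin pin on top (56 mm high), standing on the other side of the stand from the carrier, at a like distance; too tall for the bridge. Origin: centre of its underside.
- weight: Brass weight with a knob, loose bystander, 40 mm across, 50 mm high, beside the stand's leg on its +x side, 119 to 134 mm from the stand's centre. Origin: centre of its underside.
- jar: Small jar with a grey cap, loose bystander, 38 mm across, 55 mm high, beside the stand's leg on its -x side, 119 to 134 mm from the stand's centre. Origin: centre of its underside.
- driver: Screwdriver lying on the table, loose bystander, beyond the stand, lying roughly along world y. Origin: under the middle of its length.
Things that resemble listed ones, but are neither listed nor needed, are in the scene too. Leave any blue or green look-alike of the stand alone.

How it is judged:
On the way:
1. the carrier's leading end has entered under the bridge, lying flat (horizontal distance between carrier and stand between 0.012 and 0.1 m and angle between carrier's own z axis and vertical below 0.05 rad).
At the end, for the whole second after the job is handed in: The carrier lies at rest flat on the table (origin less than 4 mm up, tilt under 0.03 rad) under the bridge, its centre within 10 mm of the stand's centre along the opening and within 16 mm across it, its length within 0.14 rad (8 degrees) of the opening's direction (y of carrier in the frame of stand between -0.01 and 0.01 m and x of carrier in the frame of stand between -0.016 and 0.016 m and angle between the y axis of carrier and the y axis of stand, either way round below 0.14 rad and angle between carrier's own z axis and vertical below 0.03 rad and height (world z) of carrier below 0.004 m and linear speed of carrier below 0.01 m/s); the robot touches nothing.
It fails at once if the carrier is tipped more than 0.1 rad or lifted more than 8 mm (angle between carrier's own z axis and vertical above 0.1 rad or height (world z) of carrier above 0.008 m).
It fails at once if the carrier is rammed against the stand with more than 40 N (contact force between carrier and stand above 40 N).
It fails at once if the robot presses on the stand with more than 3 N (contact force between any of the fingers, the arm and stand above 3 N).
It fails at once if a bystander is moved more than 15 mm (distance of any of block, weight, jar, driver from where it was at the start of the episode above 0.015 m).
It also fails if it takes over 72 s, if anything falls off the work surface, if the arm or the gripper's body presses on something with over 40 N, if the wrist force passes 120 N, or if a joint passes its speed limit or range.

ROBOT

A 7-joint arm with a two-finger parallel gripper is mounted at the origin on the work surface. World frame = base frame: x ahead of the robot, y to its left, z up, the work surface at z = 0. Lengths are in m, angles in rad, forces in N, time in s.
With the tool pointing down it reaches from about 0.35 to 0.9 m from the base axis. Payload 8.1 kg.
Tool frame: the origin (TCP) lies on the centre line of the jaws, within the pads' length; the fingertips stand 19 mm ahead of it and the grasp point (between the pads) is the TCP; y points along the fingers, z is the direction in which the jaws open and shut, and the axes are right-handed (so a half turn about y gives the same grasp; the last joint's range is limited). The gripper opens to 85 mm and grips with 20 to 120 N. Pads are 22 mm wide; open, the fingers measure 114 mm over their backs; the gripper's body (76 mm by 85 mm) begins 54 mm behind the grasp point. The pads swing forward as they close: fully open they stand 13 mm farther back than shut.
Start: joints at [-1.433, 0.434, 0.025, 1.573, -0.012, 1.134, -0.075], TCP at [0.149, 0.607, 0.25] pointing down, gripper open.
Joint ranges: [-2.62, 2.62], [-0.44, 2.09], [-1.27, 1.32], [0.08, 2.57], [-1.32, 4.46], [0.12, 2], [-2.74, 2.74]. Speed limits (rad/s): [2.22, 2.22, 3.01, 3.01, 3.14, 3.14, 3.14].

INTERFACE

Orientations are given as a unit quaternion [x, y, z, w].
In Python, from rig import bot gives the robot as it stands. The module is installed in compiled form; this text tells all that it offers.
- The arm moves only by the tool servo_tool, never from a script. Its arguments are lists of equal length, an entry for each row: "grip": the opening, from 0 (shut) to 1 (fully open); "dp": the shift along the tool's x, y, z in m, a list of three; "turn": the turn about the tool's y in rad. A call has 1 to 5 rows; each row shifts and turns the pose as measured when the row begins, along the tool's axes as they then stand; what a row does not reach is not made up. A row lasts 1/10 s, in which the tool goes at most 50 mm and 8.59 degrees, less where a joint would pass 70% of its speed; a pose out of reach is approached as far as the arm can. A call is refused whole if a number of a shift passes 0.05 or a number of a turn 0.15, either way. A call with a gripper value outside its range is refused whole. The fingers move at their own pace and stop on an object; "grip_force" is the grip in N (left out, the last holds). Time passes only in rows, so rows that do not move let the fingers close. It gives the time, the measured TCP pose, the force and the opening at its end, in the units of the state.
- bot.state(): the state, without advancing time (a new reading comes with each control period).
- bot.capture(name): name is "scene" or "top"; returns a dict with "img" (420x560x3 uint8, red, green, blue), "fx", "fy", "cx", "cy" (pixels), "position" and "orientation" of the camera in the world. Camera axes: x right, y up, looking along -z (the intrinsics and any distortion apply to the point x, -y, -z); pixel columns grow to the right and rows downward; lengths in m; the calibration is good to about 2 mm. A picture is of the moment at which its call begins. There is no depth.
- bot.close_job(): hands the job in, once; it reports no verdict.
The state is a dict: "time": time; "joint_positions": joint angles; "qvel": joint speeds; "joint_efforts": joint torques, N m; "tool_pos": TCP position; "tool_rot": TCP orientation; "force": force on the tool from outside, world axes, zero at the start; "wrist_torque": the same for the moment, N m; "opening": finger opening in m.
Only numpy, scipy, OpenCV 4.12 (cv2) and the standard library are available. Lean on these libraries where they do the work, as an engineer would, in place of code of your own. Each camera call takes 0.05 s, during which the arm holds its last target.

## Working session

There is one attempt and no reset: what is moved stays moved. The work goes in short steps, Python scripts to look and compute and a tool call to move; the robot and the scene stay as the last step left them, time stands still between calls to the robot, and variables do not carry over. Pictures are saved under pics/ and viewed, and the job is handed in when it is done.

Besides the shell and the picture viewer there is one more tool, called after "Call:" as name(argument=value, ...), one argument or row to a line, values as JSON. servo_tool: Moves the arm, as the interface text tells. Its arguments: {"type":"object","properties":{"grip":{"type":"array","items":{"type":"number"}},"dp":{"type":"array","items":{"type":"array","items":{"type":"number"}}},"turn":{"type":"array","items":{"type":"number"}},"grip_force":{"type":"number"}},"required":["grip","dp","turn"]}

```bash
mkdir -p pics; cat > h.py <<'E'
import numpy as np,cv2,pickle
from scipy.spatial.transform import Rotation as R
def snap(bot,cam,name):
    c=bot.capture(cam); pickle.dump(c,open(f'pics/{name}.pkl','wb')); cv2.imwrite(f'pics/{name}.png',c['img'][:,:,::-1]); return c
def load(name): return pickle.load(open(f'pics/{name}.pkl','rb'))
def px2w(c,u,v,z):
    d=np.array([(u-c['cx'])/c['fx'],-(v-c['cy'])/c['fy'],-1.]); d=R.from_quat(c['orientation']).apply(d); p=np.array(c['position'])
    return p+d*(z-p[2])/d[2]
def w2px(c,P):
    q=R.from_quat(c['orientation']).inv().apply(np.atleast_2d(P)-np.array(c['position']))
    return np.c_[c['cx']+c['fx']*q[:,0]/-q[:,2], c['cy']-c['fy']*q[:,1]/-q[:,2]]
def crop(name,x0,y0,x1,y1,s,out):
    i=cv2.imread(f'pics/{name}.png')[y0:y1,x0:x1]; cv2.imwrite(f'pics/{out}.png',cv2.resize(i,None,fx=s,fy=s,interpolation=cv2.INTER_CUBIC))
E
python3 - <<'E'
from h import *
from rig import bot
for n in ('top','scene'):
    c=snap(bot,n,n+'0'); print({k:(v if k!='img' else 0) for k,v in c.items()})
s=bot.state(); print(s); print(R.from_quat(s['tool_rot']).as_matrix().round(3))
E
```

```text
{'img': 0, 'fx': 455.0046042516813, 'fy': 455.0046042516813, 'cx': 274.01519526675224, 'cy': 217.06441726270936, 'position': array([0.29799485, 0.06732643, 1.01572461]), 'orientation': array([-0.06889129,  0.0747503 ,  0.72500568, -0.68119978])}
{'img': 0, 'fx': 458.08855188969363, 'fy': 458.08855188969363, 'cx': 275.5760580949589, 'cy': 215.92742735053127, 'position': array([ 0.91146743, -0.3202727 ,  0.87284311]), 'orientation': array([0.26489308, 0.11056555, 0.39037417, 0.87476564])}
{'time': 0.1, 'joint_positions': array([-1.43262747,  0.43513631,  0.02495672,  1.57397748, -0.01158761,
        1.13398774, -0.07510628]), 'qvel': array([ 0.00015754,  0.00039447, -0.00014847, -0.00224277,  0.0005834 ,
       -0.00224824,  0.00196817]), 'joint_efforts': array([ 3.05884503e-03, -6.71751380e+01,  1.02805752e+00, -3.16903031e+01,
        1.57647952e-02,  7.17968680e-03, -3.41629317e-06]), 'tool_pos': array([0.14897516, 0.60656585, 0.24962586]), 'tool_rot': array([ 0.70246877, -0.08495094,  0.08492587, -0.70150449]), 'force': array([ 0.69393975,  0.43897602, -0.34271596]), 'wrist_torque': array([-0.0515322 , -0.03041317,  0.02032471]), 'opening': 0.08504336297485754}
[[ 0.971 -0.     0.239]
 [-0.239 -0.001  0.971]
 [ 0.    -1.    -0.001]]
```

View pics/top0.png

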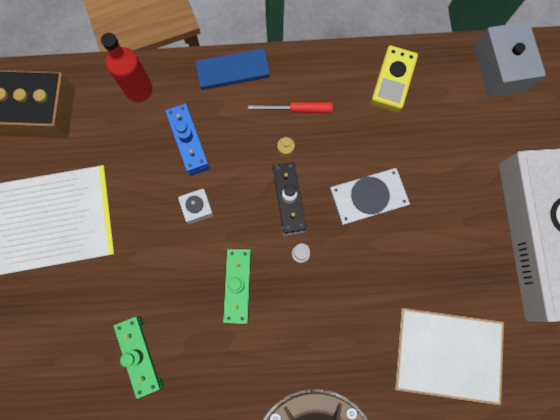

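View pics/scene0.png

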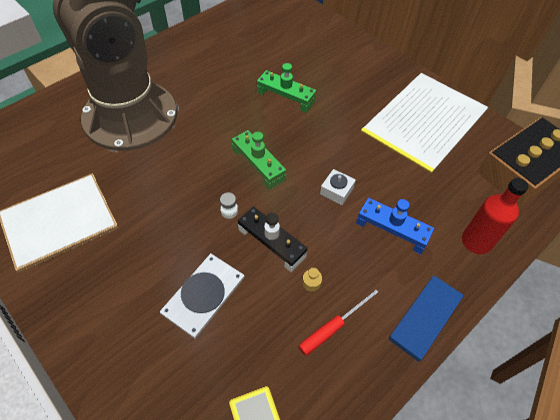

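The stand could be the black bridge (289,198) or one of its look-alikes: blue (187,139), green (237,286) and green (136,357). The carrier could be the plate with the dark disc (370,196), the white board (450,355) or the yellow meter (395,80). By the description I choose the black bridge and the disc plate. I'll check that in a close crop.

```bash
python3 - <<'E'
from h import *
crop('top0',255,125,425,265,4.7,'topc'); crop('scene0',150,180,350,340,4,'scc')
E
```

```text
(no output)
```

View pics/topc.png

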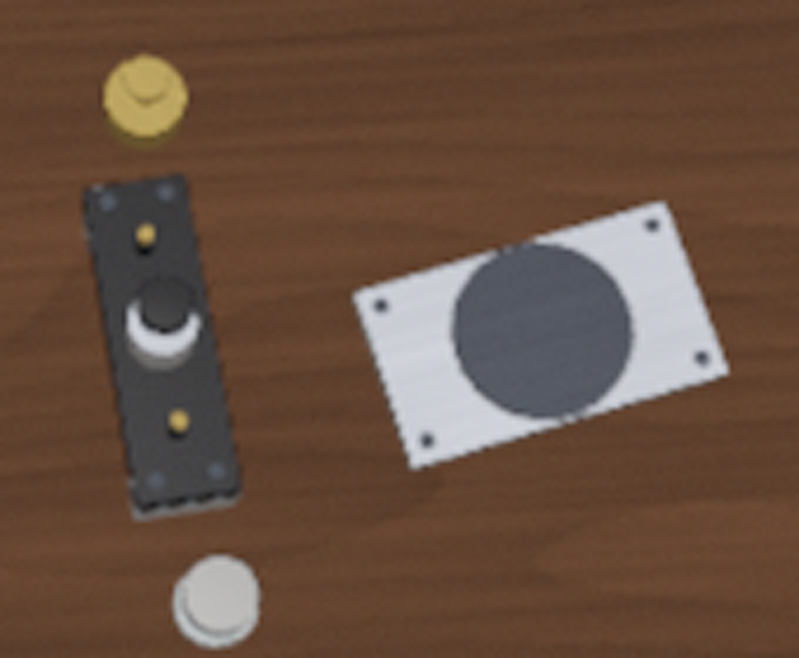

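View pics/scc.png

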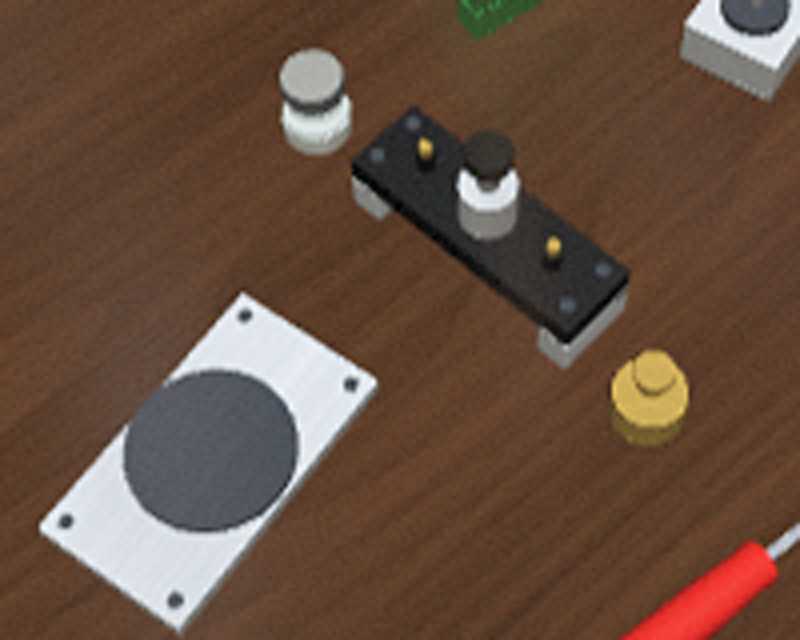

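```bash
cat > fit.py <<'E'
from h import *
from scipy.optimize import least_squares
def un(x0,y0,s,pts): return np.array([[x0+(u+.5)/s-.5,y0+(v+.5)/s-.5] for u,v in pts])
def rect(hx,hy,z): return np.array([[-hx,-hy,z],[hx,-hy,z],[hx,hy,z],[-hx,hy,z]])
def fitpose(obs,hx,hy,z,x0):
    # obs: list of (cam, pts(4 ordered as rect))
    r0=rect(hx,hy,z)
    def P(p):
        c,s=np.cos(p[2]),np.sin(p[2]); q=r0.copy(); q[:,0]=p[0]+c*r0[:,0]-s*r0[:,1]; q[:,1]=p[1]+s*r0[:,0]+c*r0[:,1]; return q
    f=lambda p: np.concatenate([(w2px(c,P(p))-pts)[~np.isnan(pts[:,0])].ravel() for c,pts in obs])
    r=least_squares(f,x0); return r.x, r.fun.reshape(-1,2).round(2)
E
python3 - <<'E'
from fit import *
t=load('top0'); s=load('scene0')
T=lambda p: un(255,125,4.7,p); S=lambda p: un(150,180,4,p)
ct=T([(355,293),(667,202),(728,374),(411,467)]); cs=S([(243,293),(377,381),(180,632),(41,527)])
for p in ct: print('c top',px2w(t,*p,.012).round(4))
for p in cs: print('c scn',px2w(s,*p,.012).round(4))
bt=T([(84,187),(184,176),(240,489),(135,503)]); bs=S([(415,106),(628,275),(568,335),(353,165)])
for p in bt: print('b top',px2w(t,*p,.042).round(4))
for p in bs: print('b scn',px2w(s,*p,.042).round(4))
# order: rect (-x,-y),(+x,-y),(+x,+y),(-x,+y)
c_t=ct[[3-1+0,1,0,3]]  # (728,374)=-x,-y ; (667,202)=+x,-y ; (355,293)=+x,+y ; (411,467)=-x,+y
c_s=cs[[3,2,1,0]]
for o in ([(t,c_t)],[(s,c_s)],[(t,c_t),(s,c_s)]): print('carrier',*fitpose(o,.045,.08,.012,[.4,-.1,0]))
b_t=bt[[2,1,0,3]]; b_s=bs[[3,2,1,0]]
for o in ([(t,b_t)],[(s,b_s)],[(t,b_t),(s,b_s)]): print('stand',*fitpose(o,.078,.025,.042,[.4,.1,0]))
E
```

```text
c top [ 0.5669 -0.0799  0.012 ]
c top [ 0.6035 -0.2367  0.012 ]
c top [ 0.5155 -0.256   0.012 ]
c top [ 0.4795 -0.0991  0.012 ]
c scn [ 0.4765 -0.0988  0.012 ]
c scn [ 0.5637 -0.0788  0.012 ]
c scn [ 0.6026 -0.2339  0.012 ]
c scn [ 0.5145 -0.2533  0.012 ]
b top [0.619  0.0488 0.042 ]
b top [0.6215 0.0009 0.042 ]
b top [ 0.4686 -0.0142  0.042 ]
b top [0.4651 0.0347 0.042 ]
b scn [0.4617 0.0357 0.042 ]
b scn [0.616 0.049 0.042]
b scn [0.6207 0.0018 0.042 ]
b scn [ 0.4688 -0.0144  0.042 ]
carrier [ 0.54132035 -0.16792102  0.22424736] [[-0.02  0.1 ]
 [-0.33  0.23]
 [-0.02 -0.21]
 [ 0.36 -0.1 ]]
carrier [ 0.53937218 -0.16616676  0.23729861] [[-0.54  0.39]
 [ 0.03 -0.47]
 [ 0.53 -0.1 ]
 [ 0.    0.16]]
carrier [ 0.54030242 -0.16692504  0.2310384 ] [[-0.36  0.3 ]
 [-0.91  0.5 ]
 [-0.46  0.5 ]
 [ 0.16  0.56]
 [-0.68  0.72]
 [-0.3   0.12]
 [ 0.65  0.65]
 [ 0.26  0.67]]
stand [0.54360962 0.01753049 0.09181129] [[ 0.16  0.17]
 [ 0.41 -0.92]
 [-0.35  0.01]
 [-0.21  0.67]]
stand [0.5416637  0.01805108 0.09664549] [[-0.7  -0.7 ]
 [-0.04  0.65]
 [ 0.82 -0.14]
 [-0.11  0.04]]
stand [0.5426605  0.01772567 0.09440643] [[ 0.19  0.57]
 [ 0.26 -0.52]
 [-0.5   0.46]
 [-0.18  1.13]
 [-0.48 -0.39]
 [ 0.1   1.11]
 [ 1.01  0.34]
 [ 0.14  0.37]]
```

Both pictures agree: carrier at about (0.540, -0.167), yaw 0.231; stand at about (0.543, 0.018), yaw 0.094. Seen from the stand, the carrier sits 20 mm to the -x side and is turned 0.137 rad. The plan is a side push to align it, then an end push through the bridge.

```bash
cat > go.py <<'E'
import sys
from h import *
from rig import bot
# usage: go.py frame x y z theta_rel ; frame w|c|s
ST=np.array([.5427,.0177,.0944]); CA=np.array([.5403,-.1669,.231])
def tow(f,x,y):
    if f=='w': return x,y
    F=ST if f=='s' else CA
    c,s=np.cos(F[2]),np.sin(F[2]); return F[0]+c*x-s*y, F[1]+s*x+c*y
f=sys.argv[1]; x,y,z,th=map(float,sys.argv[2:6])
X,Y=tow(f,x,y); th+= {'w':0,'s':ST[2],'c':CA[2]}[f]
s=bot.state(); M=R.from_quat(s['tool_rot']).as_matrix()
cur=np.arctan2(M[1,2],M[0,2]); d=np.array([X,Y,z])-s['tool_pos']
dt=(th-cur+np.pi)%(2*np.pi)-np.pi
print('t',round(s['time'],2),'pos',s['tool_pos'].round(4),'th',cur.round(4),'open',round(s['opening'],4),'F',np.round(s['force'],1))
print('target',np.round([X,Y,z,th],4),'dp(now axes)',(M.T@d).round(4),'turn',round(-dt,4))
Rz=np.array([np.cos(th),np.sin(th)])
print('dp(target axes)',np.round([d[0]*Rz[1]-d[1]*Rz[0],-d[2],d[:2]@Rz],4))
E
python3 go.py c -.085 0 .1 1.5708
```

```text
t 0.1 pos [0.149  0.6066 0.2496] th 1.33 open 0.085 F [ 0.7  0.4 -0.3]
target [ 0.4576 -0.1864  0.1     1.8018] dp(now axes) [ 0.4888  0.1506 -0.6962] turn -0.4718
dp(target axes) [ 0.1188  0.1496 -0.8425]
```

Call:
servo_tool(
  grip=[0.6,0.6,0.6,0.6,0.6],
  dp=[
    [0.05,0,-0.03],
    [0.05,0,-0.04],
    [0.05,0,-0.05],
    [0.05,0,-0.05],
    [0.05,0,-0.05],
  ],
  turn=[0,0,0,0,0],
)

```text
time: 0.6
tool_pos: [0.2932, 0.4014, 0.247]
tool_rot: [0.704, -0.082, 0.079, -0.701]
force: [0.9, 0.3, 1.2]
opening: 0.0512
```

Call:
servo_tool(
  grip=[0.6,0.6,0.6,0.6,0.6],
  dp=[
    [0.04,0,-0.05],
    [0.04,0,-0.05],
    [0.03,0,-0.05],
    [0.03,0,-0.05],
    [0.03,0,-0.05],
  ],
  turn=[0,0,0,0,0],
)

```text
time: 1.1
tool_pos: [0.3814, 0.1682, 0.2468]
tool_rot: [0.704, -0.082, 0.08, -0.701]
force: [0.7, 0.4, -0.4]
opening: 0.051
```

```bash
python3 go.py c -.085 0 .1 1.5708
```

```text
t 1.1 pos [0.3814 0.1682 0.2468] th 1.3412 open 0.051 F [ 0.7  0.4 -0.4]
target [ 0.4576 -0.1864  0.1     1.8018] dp(now axes) [ 0.1554  0.1474 -0.3274] turn -0.4606
dp(target axes) [-0.007   0.1468 -0.3626]
```

Call:
servo_tool(
  grip=[0.6,0.6,0.6,0.6,0.6],
  dp=[
    [0.02,0,-0.05],
    [0.02,0,-0.05],
    [0.01,0,-0.05],
    [0,0,-0.05],
    [0,0,-0.05],
  ],
  turn=[-0.12,-0.12,-0.12,-0.1,0],
)

```text
time: 1.6
tool_pos: [0.4222, -0.0592, 0.2472]
tool_rot: [0.704, 0.071, -0.074, -0.703]
force: [0.5, 0.6, -0.5]
opening: 0.0511
```

```bash
python3 go.py c -.085 0 .1 1.5708
```

```text
t 1.6 pos [ 0.4222 -0.0592  0.2472] th 1.7759 open 0.0511 F [ 0.5  0.6 -0.5]
target [ 0.4576 -0.1864  0.1     1.8018] dp(now axes) [ 0.0093  0.1473 -0.1316] turn -0.0259
dp(target axes) [ 0.0053  0.1472 -0.1319]
```

Call:
servo_tool(
  grip=[0.6,0.6,0.6,0.6,0.6],
  dp=[
    [0.002,0.02,-0.045],
    [0.002,0.03,-0.04],
    [0.002,0.05,-0.03],
    [0,0.05,-0.01],
    [0,0.02,0],
  ],
  turn=[-0.02,0,0,0,0],
)

```text
time: 2.1
tool_pos: [0.4572, -0.1871, 0.086]
tool_rot: [0.706, 0.08, -0.074, -0.7]
force: [-1.0, 0.0, -0.6]
opening: 0.0511
```

```bash
python3 go.py c -.085 0 .03 1.5708; python3 - <<'E'
from h import *
from rig import bot
snap(bot,'scene','s1'); crop('s1',130,180,330,330,4,'s1c')
E
```

```text
t 2.1 pos [ 0.4572 -0.1871  0.086 ] th 1.7895 open 0.0511 F [-1.   0.  -0.6]
target [ 0.4576 -0.1864  0.03    1.8018] dp(now axes) [0.0001 0.056  0.0012] turn -0.0123
dp(target axes) [0.0005 0.056  0.0007]
```

View pics/s1c.png

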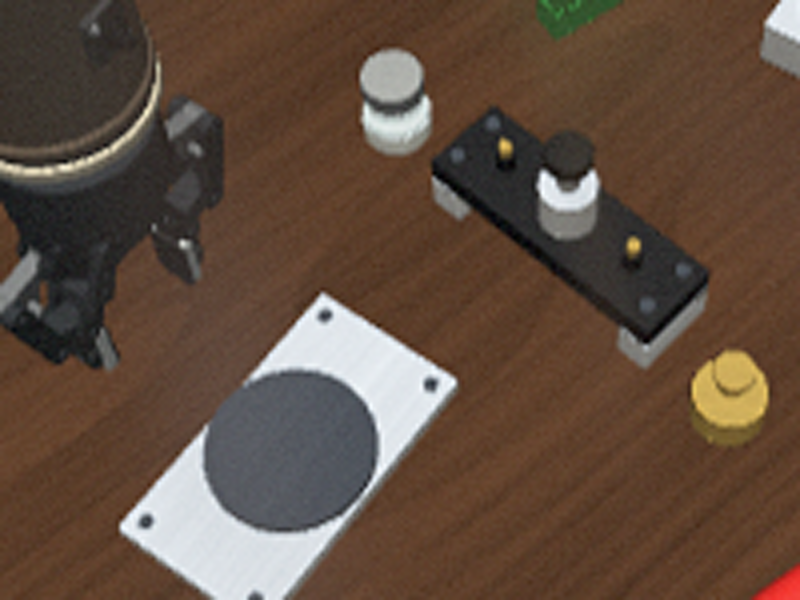

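Call:
servo_tool(
  grip=[0.6,0.6,0.6,0.6],
  dp=[
    [0,0.025,0],
    [0,0.02,0],
    [0,0.011,0],
    [0,0,0],
  ],
  turn=[-0.01,0,0,0],
)

```text
time: 2.55
tool_pos: [0.4568, -0.1863, 0.0272]
tool_rot: [0.704, 0.083, -0.08, -0.7]
force: [0.0, 0.6, 0.5]
opening: 0.0515
```

```bash
python3 go.py c -.085 0 .024 1.5708; python3 - <<'E'
from h import *
from rig import bot
c=snap(bot,'scene','s2'); crop('s2',130,200,260,300,6,'s2c')
s=bot.state(); M=R.from_quat(s['tool_rot']).as_matrix()
for h in (0.005,.010,.019):
  for a in (-.033,.033):
    p=w2px(c,s['tool_pos']+M@np.array([.0,h,a]))[0]; print(h,a,((p-[130,200])*6).round(0))
E
```

```text
t 2.55 pos [ 0.4568 -0.1863  0.0272] th 1.8006 open 0.0515 F [0.  0.6 0.5]
target [ 0.4576 -0.1864  0.024   1.8018] dp(now axes) [ 0.0007  0.0032 -0.0002] turn -0.0012
dp(target axes) [ 0.0007  0.0032 -0.0003]
0.005 -0.033 [175. 487.]
0.005 0.033 [305. 345.]
0.01 -0.033 [178. 493.]
0.01 0.033 [307. 352.]
0.019 -0.033 [183. 504.]
0.019 0.033 [311. 364.]
```

View pics/s2c.png

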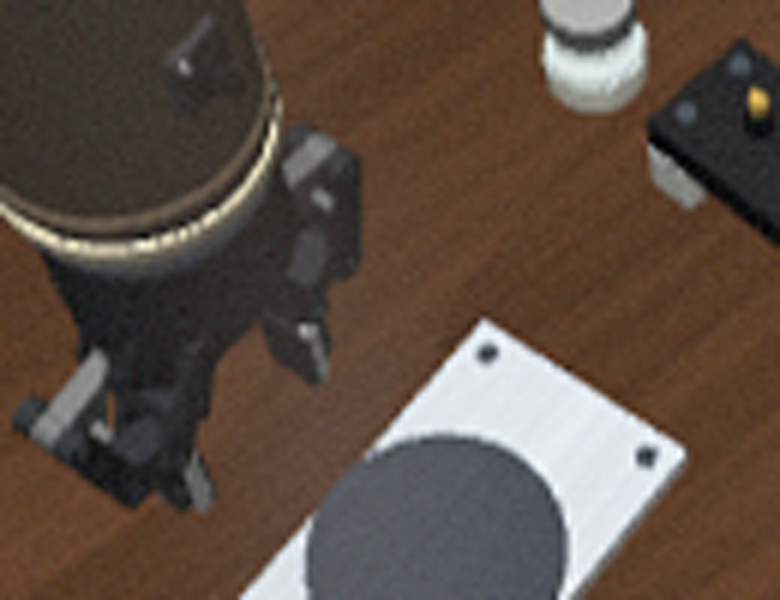

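Call:
servo_tool(
  grip=[0.6,0.6,0.6,0.6,0.6],
  dp=[
    [0,0.003,0],
    [0.008,0,0],
    [0.008,0,0],
    [0.006,0,0],
    [0,0,0],
  ],
  turn=[0,0,0,0,0],
)

```text
time: 3.1
tool_pos: [0.4838, -0.1808, 0.0286]
tool_rot: [0.705, 0.086, -0.078, -0.7]
force: [0.4, -0.8, 0.3]
opening: 0.0515
```

```bash
python3 go.py c -.056 0 .024 1.5708;python3 go.py s -.056 -.184 .024 1.5708
```

```text
t 3.1 pos [ 0.4838 -0.1808  0.0286] th 1.8021 open 0.0515 F [ 0.4 -0.8  0.3]
target [ 0.4858 -0.1797  0.024   1.8018] dp(now axes) [0.0022 0.0046 0.0006] turn 0.0003
dp(target axes) [0.0022 0.0046 0.0005]
t 3.1 pos [ 0.4838 -0.1808  0.0286] th 1.8021 open 0.0515 F [ 0.4 -0.8  0.3]
target [ 0.5043 -0.1708  0.024   1.6652] dp(now axes) [0.0222 0.0048 0.0051] turn 0.1369
dp(target axes) [0.0214 0.0046 0.008 ]
```

Call:
servo_tool(
  grip=[0.6,0.6,0.6,0.6,0.6],
  dp=[
    [0,0.005,0],
    [0.003,0.001,0.001],
    [0.003,0.001,0.001],
    [0.003,0.001,0.001],
    [0.003,0,0.001],
  ],
  turn=[0,0.01,0.02,0.02,0.02],
)

```text
time: 3.6
tool_pos: [0.492, -0.1743, 0.0195]
tool_rot: [0.707, 0.057, -0.052, -0.703]
force: [-4.5, -0.6, 3.1]
opening: 0.0513
```

```bash
python3 go.py s -.056 -.184 .024 1.5708;  python3 - <<'E'
from h import *
from rig import bot
c=snap(bot,'top','t3'); crop('t3',255,125,425,265,4.7,'t3c')
E
```

```text
t 3.6 pos [ 0.492  -0.1743  0.0195] th 1.7253 open 0.0513 F [-4.5 -0.6  3.1]
target [ 0.5043 -0.1708  0.024   1.6652] dp(now axes) [ 0.0128 -0.0044  0.0015] turn 0.0601
dp(target axes) [ 0.0126 -0.0045  0.0023]
```

View pics/t3c.png

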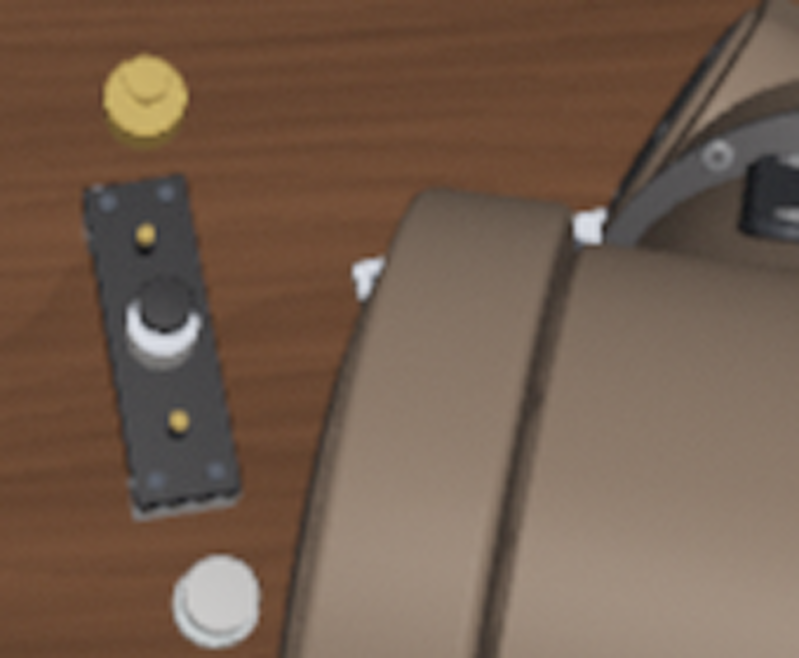

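Call:
servo_tool(
  grip=[0.6,0.6,0.6,0.6,0.6],
  dp=[
    [0.002,-0.003,0],
    [0.003,-0.001,0.001],
    [0.003,0,0],
    [0.003,0,0.001],
    [0,0,0],
  ],
  turn=[0.01,0.015,0.015,0.01,0.005],
)

```text
time: 4.15
tool_pos: [0.5052, -0.1695, 0.0238]
tool_rot: [0.708, 0.036, -0.031, -0.704]
force: [-1.4, 0.3, -0.2]
opening: 0.051
```

```bash
python3 go.py s -.056 -.184 .024 1.5708;  python3 - <<'E'
from h import *
from rig import bot
c=snap(bot,'scene','s4'); crop('s4',150,180,350,340,4,'s4c')
E
```

```text
t 4.15 pos [ 0.5052 -0.1695  0.0238] th 1.6654 open 0.051 F [-1.4  0.3 -0.2]
target [ 0.5043 -0.1708  0.024   1.6652] dp(now axes) [-0.001  -0.0002 -0.0012] turn 0.0002
dp(target axes) [-0.001  -0.0002 -0.0012]
```

View pics/s4c.png

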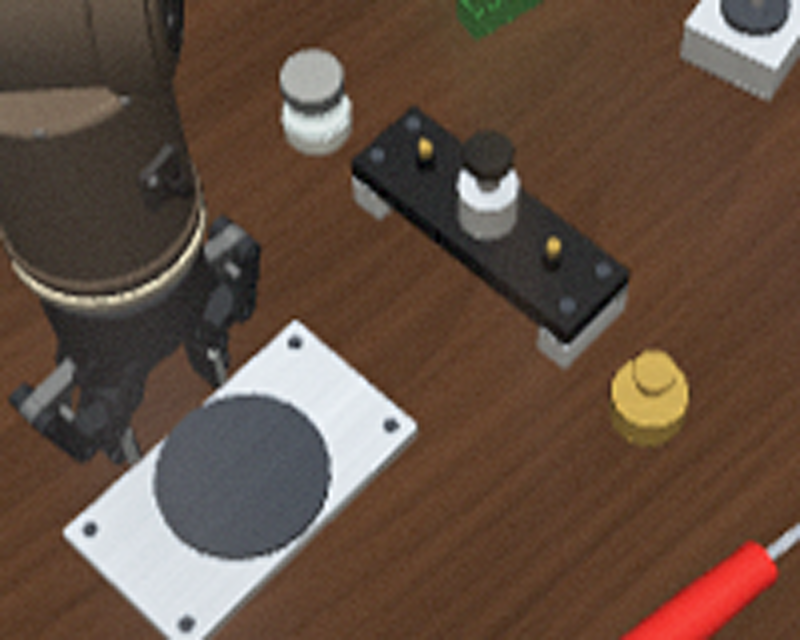

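```bash
cat > meas.py <<'E'
from fit import *
ST=np.array([.5427,.0177,.0944])
def rel(p):
    d=p[:2]-ST[:2]; c,s=np.cos(ST[2]),np.sin(ST[2]); return np.array([c*d[0]+s*d[1],-s*d[0]+c*d[1],p[2]-ST[2]]).round(4)
E
python3 - <<'E'
from meas import *
s=load('s4'); n=np.nan
# order -x-y, +x-y, +x+y, -x+y
P=un(150,180,4,[(65,532),(n,n),(416,428),(295,321)])
p,r=fitpose([(s,P)],.045,.08,.012,[.55,-.17,.1]); print(p,rel(p),r)
E
```

```text
[ 0.56078679 -0.16345949  0.09792868] [ 0.0009 -0.1821  0.0035] [[-0.83  0.26]
 [ 0.72 -0.3 ]
 [ 0.16 -0.07]]
```

Call:
servo_tool(
  grip=[0.6,0.6,0.6,0.6,0.6],
  dp=[
    [-0.015,0,0],
    [-0.02,0,0],
    [-0.005,-0.03,0],
    [0,-0.05,0],
    [0,-0.03,0],
  ],
  turn=[0,0,0,0,0],
)

```text
time: 4.7
tool_pos: [0.4631, -0.173, 0.1338]
tool_rot: [0.708, 0.035, -0.031, -0.704]
force: [1.2, 0.1, 0.2]
opening: 0.0511
```

```bash
python3 go.py s 0 -.31 .13 0; python3 go.py s 0 -.31 .13 3.1416;
```

```text
t 4.7 pos [ 0.4631 -0.173   0.1338] th 1.6649 open 0.0511 F [1.2 0.1 0.2]
target [ 0.5719 -0.2909  0.13    0.0944] dp(now axes) [ 0.0973  0.0052 -0.1276] turn 1.5705
dp(target axes) [0.1277 0.0038 0.0973]
t 4.7 pos [ 0.4631 -0.173   0.1338] th 1.6649 open 0.0511 F [1.2 0.1 0.2]
target [ 0.5719 -0.2909  0.13    3.236 ] dp(now axes) [ 0.0973  0.0052 -0.1276] turn -1.5711
dp(target axes) [-0.1277  0.0038 -0.0973]
```

```bash
python3 -c "
from rig import bot; print(bot.state()['joint_positions'].round(3))"
```

```text
[-0.182  0.395  0.563  2.064 -0.3    0.753  2.23 ]
```

Call:
servo_tool(
  grip=[0.6,0.6,0.6,0.6,0.6],
  dp=[
    [0,0,-0.03],
    [0,0,-0.03],
    [0,0,-0.03],
    [0,0,-0.01],
    [0,0,0],
  ],
  turn=[0.15,0.15,0.15,0.15,0.15],
)

```text
time: 5.2
tool_pos: [0.4604, -0.2764, 0.1421]
tool_rot: [0.669, -0.22, 0.238, -0.669]
force: [-0.1, -0.3, -0.5]
opening: 0.0511
```

Call:
servo_tool(
  grip=[0.6,0.6,0.6,0.6,0.6],
  dp=[
    [0,0,0],
    [0,0,0],
    [0,0,0],
    [0,0,0],
    [0,0,0],
  ],
  turn=[0.15,0.15,0.15,0.15,0.15],
)

```text
time: 5.7
tool_pos: [0.4624, -0.2791, 0.1441]
tool_rot: [-0.536, 0.446, -0.468, 0.543]
force: [0.2, -0.1, 0.4]
opening: 0.0509
```

```bash
python3 go.py s 0 -.31 .13 0; python3 -c "
from rig import bot; print(bot.state()['joint_positions'].round(3))"
```

```text
t 5.7 pos [ 0.4624 -0.2791  0.1441] th 0.1647 open 0.0509 F [ 0.2 -0.1  0.4]
target [ 0.5719 -0.2909  0.13    0.0944] dp(now axes) [0.0294 0.0176 0.1056] turn 0.0703
dp(target axes) [0.0221 0.0141 0.1079]
[-0.229  0.557  0.978  1.985 -0.615  0.886  1.239]
```

Call:
servo_tool(
  grip=[0.6,0.6,0.6,0.6,0.6],
  dp=[
    [0.01,0.01,0.03],
    [0.01,0.02,0.035],
    [0.002,0.03,0.035],
    [0,0.03,0.008],
    [0,0.01,0],
  ],
  turn=[0.07,0,0,0,0],
)

```text
time: 6.2
tool_pos: [0.5838, -0.2916, 0.0472]
tool_rot: [-0.515, 0.464, -0.492, 0.527]
force: [0.2, 0.4, -0.0]
opening: 0.0509
```

```bash
python3 go.py s 0 -.31 .025 0; python3 -c "
from h import *
from rig import bot; print(R.from_quat(bot.state()['tool_rot']).as_matrix().round(3))"
```

```text
t 6.2 pos [ 0.5838 -0.2916  0.0472] th 0.0872 open 0.0509 F [ 0.2  0.4 -0. ]
target [ 0.5719 -0.2909  0.025   0.0944] dp(now axes) [-0.0021  0.0217 -0.0126] turn -0.0072
dp(target axes) [-0.0018  0.0222 -0.0118]
[[ 0.086  0.041  0.995]
 [-0.996 -0.014  0.087]
 [ 0.018 -0.999  0.039]]
```

Call:
servo_tool(
  grip=[0.6,0.6,0.6,0.6,0.6],
  dp=[
    [0,0.01,-0.01],
    [0,0.008,-0.002],
    [0,0.003,0],
    [0,0,0],
    [0,0,0],
  ],
  turn=[-0.007,0,0,0,0],
)

```text
time: 6.7
tool_pos: [0.5722, -0.294, 0.0265]
tool_rot: [-0.517, 0.462, -0.491, 0.528]
force: [0.0, -0.3, 0.3]
opening: 0.0511
```

```bash
python3 go.py s 0 -.273 .025 0;  python3 - <<'E'
from h import *
from rig import bot
print(R.from_quat(bot.state()['tool_rot']).as_matrix().round(3))
c=snap(bot,'scene','s5'); crop('s5',120,200,320,360,4,'s5c')
E
```

```text
t 6.7 pos [ 0.5722 -0.294   0.0265] th 0.0933 open 0.0511 F [ 0.  -0.3  0.3]
target [ 0.5684 -0.2541  0.025   0.0944] dp(now axes) [-0.0401  0.0008 -0.0001] turn -0.0011
dp(target axes) [-0.0401  0.0015  0.    ]
[[ 0.092  0.042  0.995]
 [-0.996 -0.015  0.093]
 [ 0.019 -0.999  0.04 ]]
```

View pics/s5c.png

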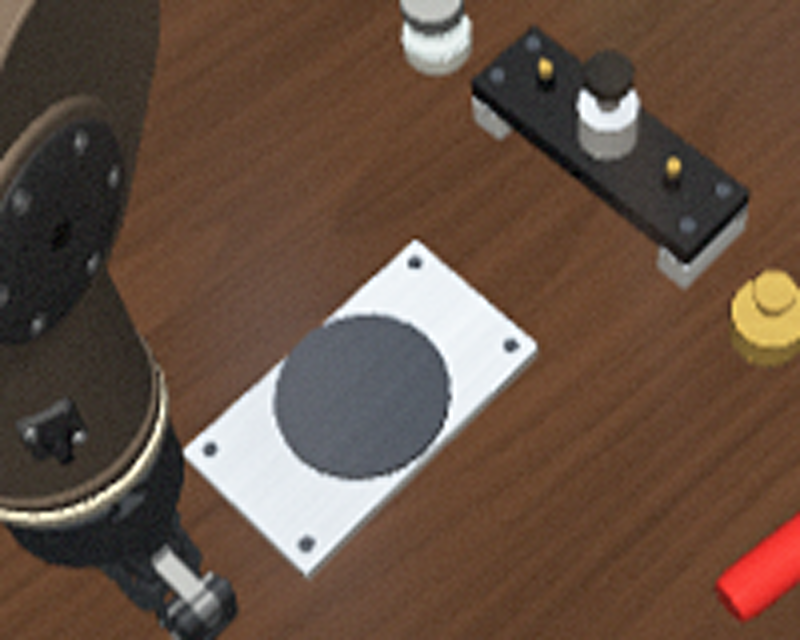

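```bash
python3 - <<'E'
from meas import *
s=load('s5')
P=un(120,200,4,[(186,455),(307,576),(537,347),(415,240)])
p,r=fitpose([(s,P)],.045,.08,.012,[.55,-.17,.1]); print(p,rel(p),r)
for a in (-.035,0,.035):
  print(a,((w2px(s,[.572+.995*a,-.294+.093*a,.010])[0]-[120,200])*4).round())
E
```

```text
[ 0.56126795 -0.16330233  0.1057863 ] [ 0.0014 -0.1819  0.0114] [[-0.81 -0.04]
 [ 0.22  0.01]
 [ 0.57 -0.24]
 [ 0.03  0.21]]
-0.035 [111. 539.]
0 [158. 588.]
0.035 [206. 638.]
```

Call:
servo_tool(
  grip=[0.6,0.6,0.6,0.6,0.6],
  dp=[
    [-0.01,0.001,0],
    [-0.01,0,0],
    [-0.008,0,0],
    [-0.005,0,0],
    [-0.005,0,0],
  ],
  turn=[0,0,0,0,0],
)

```text
time: 7.25
tool_pos: [0.5697, -0.2528, 0.0263]
tool_rot: [-0.516, 0.46, -0.491, 0.529]
force: [0.2, -4.1, -0.3]
opening: 0.0513
```

```bash
python3 go.py s 0 -.091 .024 0
```

```text
t 7.25 pos [ 0.5697 -0.2528  0.0263] th 0.0942 open 0.0513 F [ 0.2 -4.1 -0.3]
target [ 0.5513 -0.0729  0.024   0.0944] dp(now axes) [-0.1808 -0.0014 -0.0015] turn -0.0002
dp(target axes) [-0.1808  0.0023 -0.0013]
```

Call:
servo_tool(
  grip=[0.6,0.6,0.6,0.6,0.6],
  dp=[
    [-0.007,0,0],
    [-0.007,0,0],
    [-0.007,0,0],
    [-0.007,0,0],
    [-0.007,0,0],
  ],
  turn=[0,0,0,0,0],
)

```text
time: 7.75
tool_pos: [0.5664, -0.2182, 0.0264]
tool_rot: [-0.517, 0.459, -0.494, 0.528]
force: [-0.0, -3.1, 0.8]
opening: 0.0516
```

Call:
servo_tool(
  grip=[0.6,0.6,0.6,0.6,0.6],
  dp=[
    [-0.006,0,0],
    [-0.006,0,0],
    [-0.006,0,0],
    [-0.006,0,0],
    [0,0,0],
  ],
  turn=[0,0,0,0,0],
)

```text
time: 8.25
tool_pos: [0.5646, -0.1919, 0.0263]
tool_rot: [-0.517, 0.459, -0.494, 0.528]
force: [-0.7, -1.2, 3.1]
opening: 0.0515
```

```bash
python3 go.py s 0 -.091 .024 0;  python3 - <<'E'
from h import *
from rig import bot
c=snap(bot,'scene','s6'); crop('s6',150,180,350,340,4,'s6c')
E
```

```text
t 8.25 pos [ 0.5646 -0.1919  0.0263] th 0.0927 open 0.0515 F [-0.7 -1.2  3.1]
target [ 0.5513 -0.0729  0.024   0.0944] dp(now axes) [-0.1197 -0.0009 -0.0024] turn -0.0017
dp(target axes) [-0.1197  0.0023 -0.0021]
```

View pics/s6c.png

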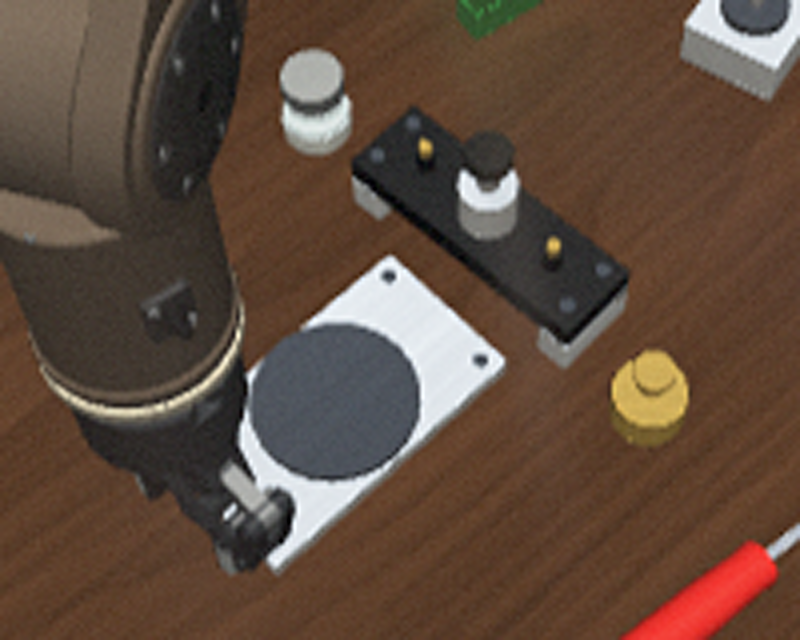

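```bash
python3 - <<'E'
from meas import *
s=load('s6');n=np.nan
P=un(150,180,4,[(n,n),(277,572),(505,362),(390,255)])
p,r=fitpose([(s,P)],.045,.08,.012,[.55,-.1,.1]); print(p,rel(p),r)
E
```

```text
[ 0.56010643 -0.10360208  0.05675608] [ 0.0059 -0.1224 -0.0376] [[-0.12 -0.21]
 [ 0.51 -0.  ]
 [-0.4   0.24]]
```

```bash
python3 - <<'E'
from h import *
crop('s6',185,290,245,335,12,'s6d')
E
```

```text
(no output)
```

View pics/s6d.png

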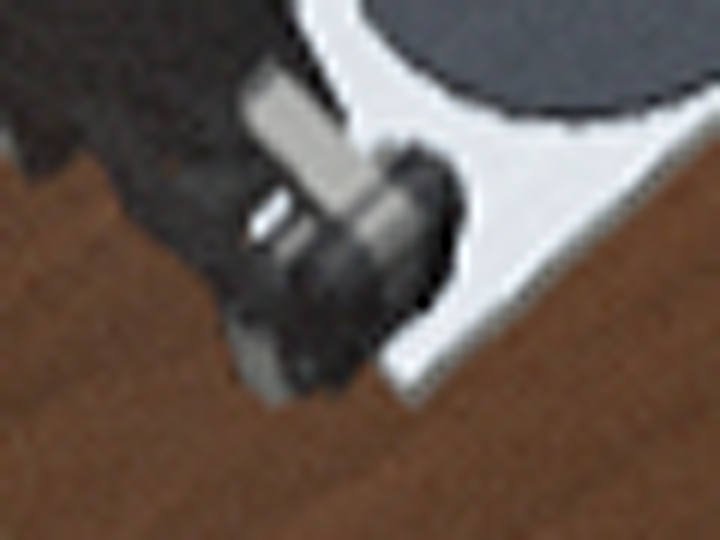

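Call:
servo_tool(
  grip=[0.6,0.6,0.6,0.6,0.6],
  dp=[
    [0.006,0,0],
    [0.006,0,0],
    [0,0,0],
    [0,0.002,0],
    [0,0.002,0],
  ],
  turn=[0,0,0,0,0],
)

```text
time: 8.8
tool_pos: [0.5651, -0.2033, 0.0213]
tool_rot: [-0.516, 0.46, -0.492, 0.529]
force: [0.5, -0.1, 0.1]
opening: 0.0512
```

Call:
servo_tool(
  grip=[0.6,0.6,0.6],
  dp=[
    [0,0.001,0],
    [0,0.001,0],
    [0,0,0],
  ],
  turn=[0,0,0],
)

```text
time: 9.1
tool_pos: [0.5647, -0.203, 0.0184]
tool_rot: [-0.516, 0.461, -0.492, 0.529]
force: [-0.6, 0.1, 1.1]
opening: 0.0509
```

```bash
python3 go.py s 0 -.091 .024 0;  python3 - <<'E'
from h import *
from rig import bot
print(R.from_quat(bot.state()['tool_rot']).as_matrix().round(3))
c=snap(bot,'scene','s7'); crop('s7',175,240,295,340,6,'s7c')
E
```

```text
t 9.1 pos [ 0.5647 -0.203   0.0184] th 0.093 open 0.0509 F [-0.6  0.1  1.1]
target [ 0.5513 -0.0729  0.024   0.0944] dp(now axes) [-0.1306 -0.0084 -0.0011] turn -0.0014
dp(target axes) [-0.1307 -0.0056 -0.0011]
[[ 0.092  0.044  0.995]
 [-0.996 -0.017  0.093]
 [ 0.021 -0.999  0.042]]
```

View pics/s7c.png

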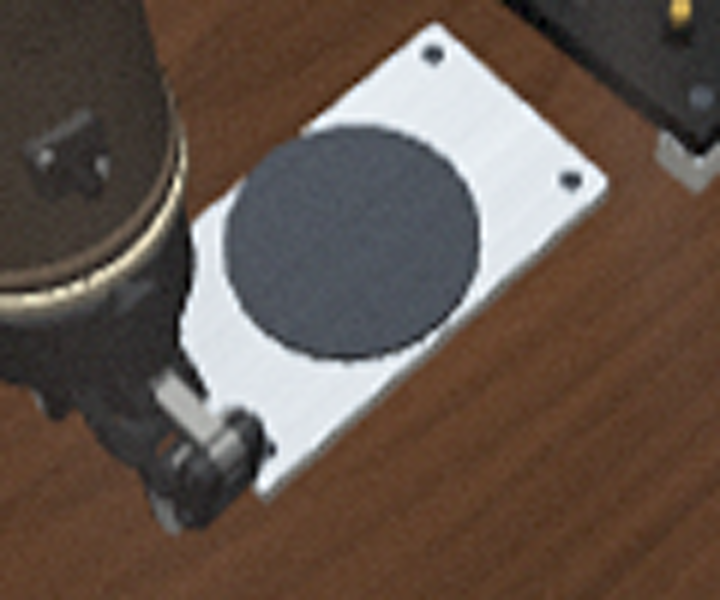

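Call:
servo_tool(
  grip=[0.6,0.6,0.6,0.6,0.6],
  dp=[
    [0,-0.002,0.001],
    [-0.003,0,0.001],
    [-0.004,0,0],
    [-0.003,0,0],
    [0,0,0],
  ],
  turn=[-0.03,-0.02,0,0,0],
)

```text
time: 9.65
tool_pos: [0.5658, -0.1925, 0.0209]
tool_rot: [-0.53, 0.445, -0.478, 0.541]
force: [1.4, -0.1, -0.1]
opening: 0.0512
```

```bash
python3 go.py s 0 -.091 .021 0.04;  python3 - <<'E'
from h import *
from rig import bot
c=snap(bot,'scene','s8'); crop('s8',175,230,295,330,6,'s8c')
E
```

```text
t 9.65 pos [ 0.5658 -0.1925  0.0209] th 0.1479 open 0.0512 F [ 1.4 -0.1 -0.1]
target [ 0.5513 -0.0729  0.021   0.1344] dp(now axes) [-0.1204 -0.0029  0.0032] turn 0.0135
dp(target axes) [-1.204e-01 -1.000e-04  1.600e-03]
```

View pics/s8c.png

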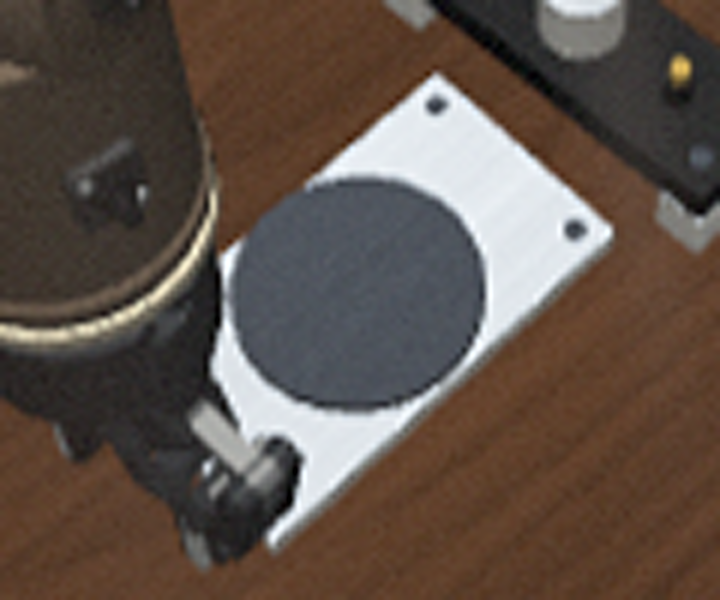

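```bash
python3 - <<'E'
from meas import *
s=load('s8');n=np.nan
P=un(175,230,6,[(n,n),(274,549),(613,234),(438,73)])
p,r=fitpose([(s,P)],.045,.08,.012,[.55,-.1,.1]); print(p,rel(p),r)
s=load('s7');n=np.nan
P=un(175,240,6,[(n,n),(261,495),(609,184),(436,23)])
p,r=fitpose([(s,P)],.045,.08,.012,[.55,-.1,.1]); print(p,rel(p),r)
E
```

```text
[ 0.55882371 -0.10002447  0.06408324] [ 0.005  -0.1187 -0.0303] [[-0.13 -0.23]
 [ 0.4  -0.18]
 [-0.27  0.46]]
[ 0.55938663 -0.10349029  0.04494912] [ 0.0052 -0.1222 -0.0495] [[-0.03 -0.12]
 [ 0.25  0.06]
 [-0.22  0.07]]
```

Call:
servo_tool(
  grip=[0.6,0.6,0.6,0.6],
  dp=[
    [-0.003,0,0],
    [-0.003,0,0],
    [-0.002,0,0],
    [0,0,0],
  ],
  turn=[-0.01,0,0,0],
)

```text
time: 10.1
tool_pos: [0.5647, -0.1849, 0.021]
tool_rot: [-0.532, 0.442, -0.476, 0.543]
force: [0.5, -0.6, -1.3]
opening: 0.0517
```

```bash
python3 go.py s 0 -.091 .021 0.04;  python3 - <<'E'
from h import *
from rig import bot
c=snap(bot,'scene','s9'); crop('s9',175,230,295,330,6,'s9c')
E
```

```text
t 10.1 pos [ 0.5647 -0.1849  0.021 ] th 0.1578 open 0.0517 F [ 0.5 -0.6 -1.3]
target [ 0.5513 -0.0729  0.021   0.1344] dp(now axes) [-0.1127 -0.0028  0.0043] turn 0.0234
dp(target axes) [-0.1128 -0.      0.0017]
```

View pics/s9c.png

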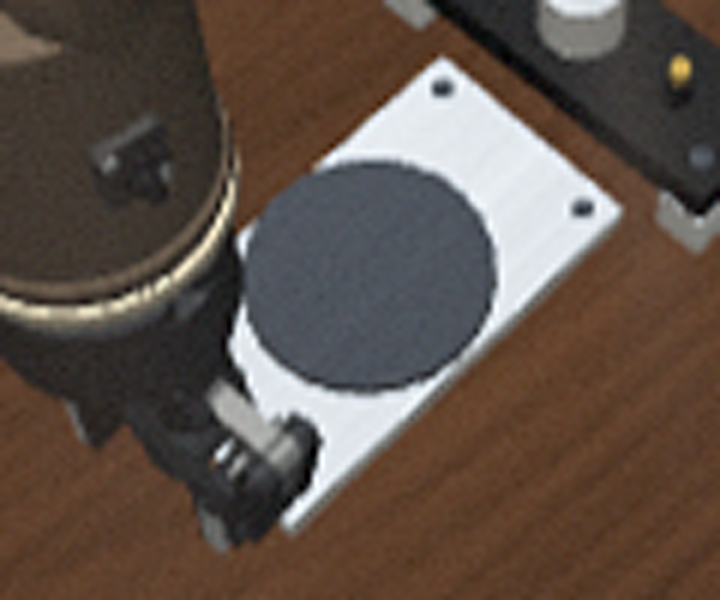

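```bash
python3 - <<'E'
from meas import *
s=load('s9');n=np.nan
P=un(175,230,6,[(n,n),(291,534),(623,211),(442,57)])
p,r=fitpose([(s,P)],.045,.08,.012,[.55,-.1,.1]); print(p,rel(p),r)
E
```

```text
[ 0.55660494 -0.09329842  0.08838975] [ 0.0034 -0.1118 -0.006 ] [[ 0.13 -0.47]
 [ 0.08  0.12]
 [-0.22  0.45]]
```

Call:
servo_tool(
  grip=[0.6,0.6,0.6,0.6,0.6],
  dp=[
    [-0.004,0,0],
    [-0.004,0,0],
    [-0.004,0,0],
    [-0.004,0,0],
    [-0.004,0,0],
  ],
  turn=[0.01,0.01,0.01,0,0],
)

```text
time: 10.65
tool_pos: [0.5622, -0.1652, 0.0209]
tool_rot: [-0.524, 0.451, -0.486, 0.535]
force: [0.4, -3.0, 2.1]
opening: 0.0512
```

```bash
python3 go.py s 0 -.091 .021 0.0;  python3 - <<'E'
from h import *
from rig import bot
c=snap(bot,'scene','s10'); crop('s10',185,220,305,320,6,'s10c')
E
```

```text
t 10.65 pos [ 0.5622 -0.1652  0.0209] th 0.1235 open 0.0512 F [ 0.4 -3.   2.1]
target [ 0.5513 -0.0729  0.021   0.0944] dp(now axes) [-0.0929 -0.0026  0.0006] turn 0.0291
dp(target axes) [-0.0929 -0.0001 -0.0021]
```

View pics/s10c.png

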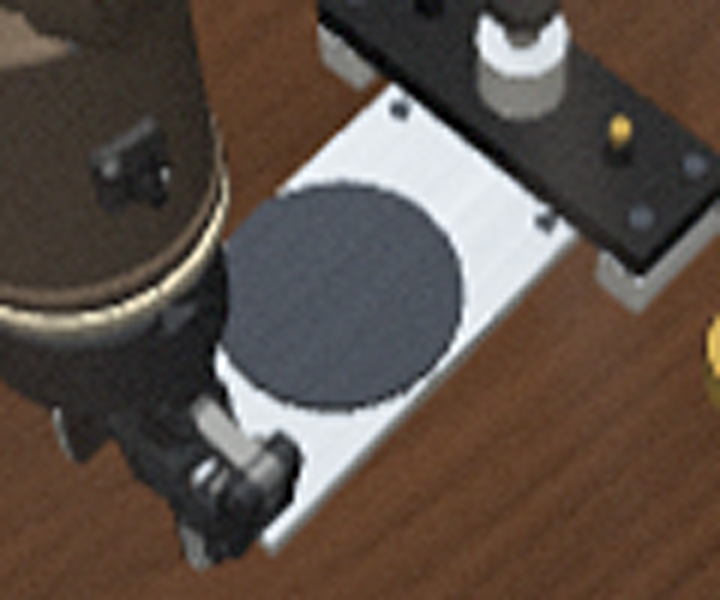

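```bash
cat >> meas.py <<'E'
def toloc(P,W):
    d=W[:2]-P[:2]; c,s=np.cos(P[2]),np.sin(P[2]); return np.array([c*d[0]+s*d[1],-s*d[0]+c*d[1]])
HX,HY=.037,.0715
def fitpts(c,loc,pix,x0=(.555,-.08,.1)):
    loc=np.array(loc); 
    def f(p):
        k,s=np.cos(p[2]),np.sin(p[2]); W=np.c_[p[0]+k*loc[:,0]-s*loc[:,1],p[1]+s*loc[:,0]+k*loc[:,1],loc[:,2]]
        return (w2px(c,W)-pix).ravel()
    r=least_squares(f,x0); return r.x,rel(r.x),r.fun.round(2)
E
python3 - <<'E'
from meas import *
s=load('s9')
pc=np.array([.55660,-.09330,.0884])
for h in un(175,230,6,[(442,88),(582,207)]): print('hole loc',toloc(pc,px2w(s,*h,.012)))
pc=np.array([.5413,-.1679,.2242]);t=load('top0')
for h in un(255,125,4.7,[(381,305),(653,225),(702,358),(427,440)]): print('hole loc',toloc(pc,px2w(t,*h,.012)))
s=load('s10')
pix=un(185,220,6,[(269,552),(400,108),(545,220)])
for hx,hy in ((.035,.07),(.037,.072)):
  print(fitpts(s,[(.045,-.08,.012),(-hx,hy,.012),(hx,hy,.012)],pix))
E
```

```text
hole loc [-0.03635459  0.07194732]
hole loc [0.03314636 0.07141215]
hole loc [0.03522688 0.06983279]
hole loc [ 0.03616127 -0.07042406]
hole loc [-0.0337488  -0.07079583]
hole loc [-0.03463686  0.06935509]
(array([ 0.55005446, -0.07581885,  0.12816686]), array([-0.0015, -0.0938,  0.0338]), array([ 0.44, -1.1 , -0.37,  0.68, -0.11,  0.64]))
(array([ 0.55016427, -0.07704497,  0.1318109 ]), array([-0.0015, -0.095 ,  0.0374]), array([ 0.15, -0.64, -0.96, -0.11,  0.77,  0.81]))
```

Call:
servo_tool(
  grip=[0.6,0.6,0.6,0.6,0.6],
  dp=[
    [-0.005,0,0],
    [-0.005,0,0],
    [-0.005,0,0],
    [-0.005,0,0],
    [-0.005,0,0],
  ],
  turn=[0.01,0.01,0.01,0,0],
)

```text
time: 11.2
tool_pos: [0.5593, -0.1391, 0.0207]
tool_rot: [-0.516, 0.459, -0.495, 0.527]
force: [0.1, -3.7, 3.1]
opening: 0.0513
```

```bash
python3 go.py s 0 -.091 .021 0.0;  python3 - <<'E'
from h import *
from rig import bot
c=snap(bot,'scene','s11'); crop('s11',185,200,305,300,6,'s11c')
E
```

```text
t 11.2 pos [ 0.5593 -0.1391  0.0207] th 0.0903 open 0.0513 F [ 0.1 -3.7  3.1]
target [ 0.5513 -0.0729  0.021   0.0944] dp(now axes) [-0.0666 -0.0022 -0.002 ] turn -0.0041
dp(target axes) [-0.0666 -0.0003 -0.0017]
```

View pics/s11c.png

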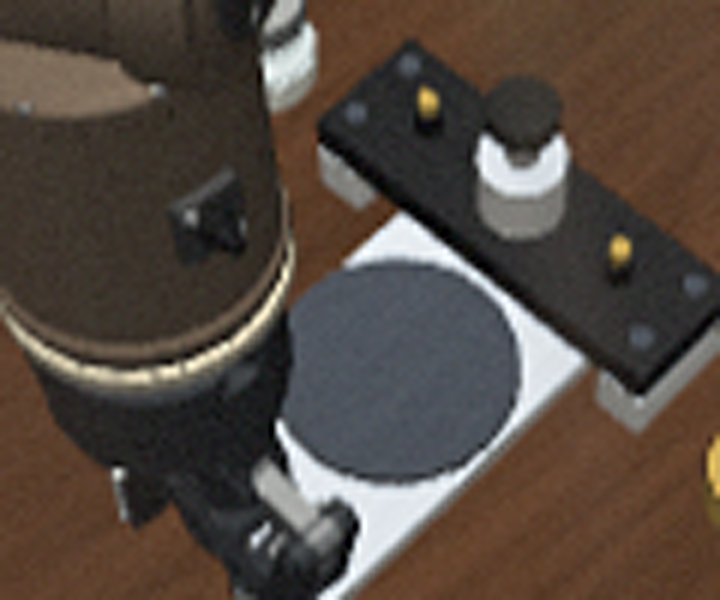

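```bash
python3 - <<'E'
from meas import *
s=load('s11')
for q in un(185,200,6,[(585,362),(460,475),(345,585)]):
  w=px2w(s,*q,.012); print(toloc(ST,w).round(4))
q=un(185,200,6,[(398,212),(350,257)])
for a in q: print('L',toloc(ST,px2w(s,*a,.012)).round(4))
# disc edge right extreme / bottom
for q in un(185,200,6,[(521,370),(395,483)]): print('disc',toloc(ST,px2w(s,*q,.018)).round(4))
E
```

```text
[ 0.0465 -0.0182]
[ 0.0443 -0.08  ]
[ 0.0439 -0.1356]
L [-0.0447 -0.0189]
L [-0.0442 -0.0442]
disc [ 0.0343 -0.0383]
disc [ 0.0322 -0.0992]
```

Call:
servo_tool(
  grip=[0.6,0.6,0.6,0.6,0.6],
  dp=[
    [-0.005,0,0],
    [-0.005,0,0],
    [-0.005,0,0],
    [-0.005,0,0],
    [-0.005,0,0],
  ],
  turn=[-0.01,-0.005,0,0,0],
)

```text
time: 11.75
tool_pos: [0.5571, -0.1119, 0.0202]
tool_rot: [-0.52, 0.454, -0.491, 0.531]
force: [-0.0, -4.1, 3.8]
opening: 0.0513
```

```bash
python3 go.py s 0 -.091 .021 0.0;  python3 - <<'E'
from h import *
from rig import bot
c=snap(bot,'scene','s12'); crop('s12',185,190,305,290,6,'s12c')
E
```

```text
t 11.75 pos [ 0.5571 -0.1119  0.0202] th 0.1072 open 0.0513 F [-0.  -4.1  3.8]
target [ 0.5513 -0.0729  0.021   0.0944] dp(now axes) [-0.0393 -0.0019 -0.0016] turn 0.0128
dp(target axes) [-0.0393 -0.0008 -0.0021]
```

View pics/s12c.png

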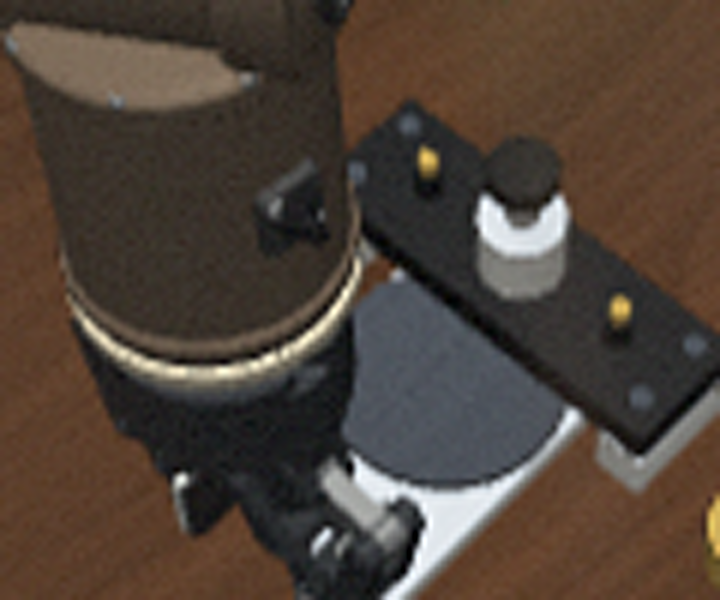

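Call:
servo_tool(
  grip=[0.6,0.6,0.6,0.6,0.6],
  dp=[
    [-0.005,-0.001,0],
    [-0.005,0,0],
    [-0.005,0,0],
    [-0.005,0,0],
    [-0.004,0,0],
  ],
  turn=[0,0,0,0,0],
)

```text
time: 12.3
tool_pos: [0.5538, -0.0848, 0.0202]
tool_rot: [-0.52, 0.455, -0.49, 0.532]
force: [0.5, -4.3, 3.8]
opening: 0.0513
```

```bash
python3 go.py s 0 -.091 .021 0.0;  python3 - <<'E'
from h import *
from rig import bot
c=snap(bot,'scene','s13'); crop('s13',185,150,325,266,5.6,'s13c')
c=snap(bot,'top','t13'); crop('t13',235,130,395,250,5,'t13c')
E
```

```text
t 12.3 pos [ 0.5538 -0.0848  0.0202] th 0.1078 open 0.0513 F [ 0.5 -4.3  3.8]
target [ 0.5513 -0.0729  0.021   0.0944] dp(now axes) [-0.012  -0.0011 -0.0012] turn 0.0134
dp(target axes) [-0.0121 -0.0008 -0.0014]
```

View pics/s13c.png

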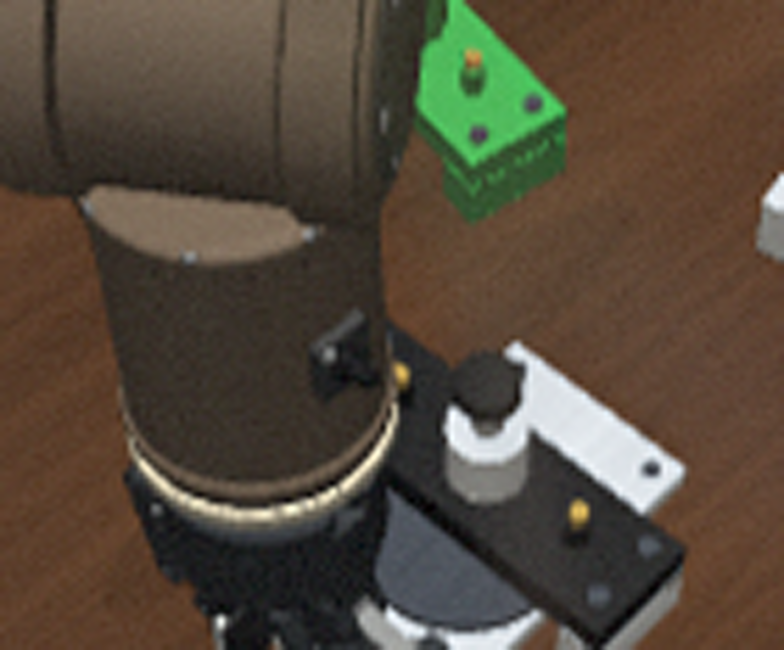

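View pics/t13c.png

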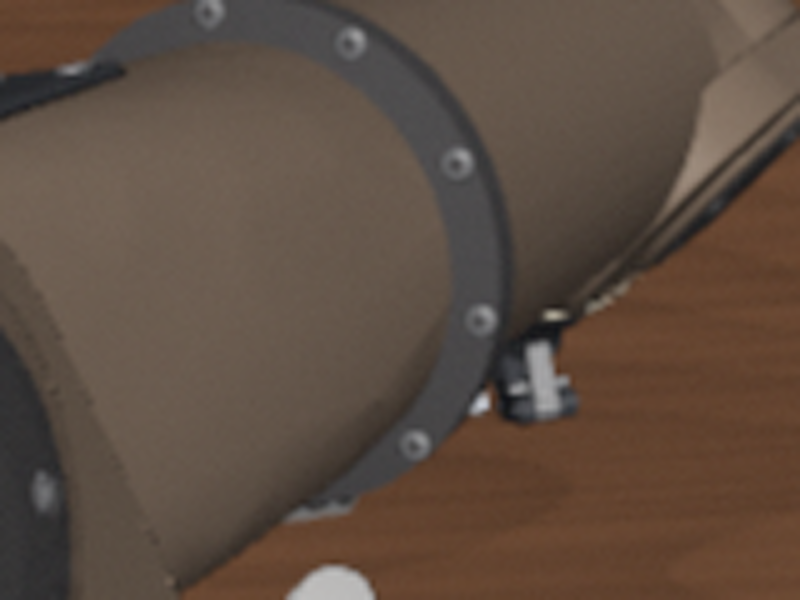

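```bash
python3 - <<'E'
from meas import *
s=load('s13')
q=un(185,150,5.6,[(515,342),(686,467)])
for a in q: print(toloc(ST,px2w(s,*a,.012)).round(4))
print(fitpts(s,[(-.045,.08,.012),(.045,.08,.012)],q,(.545,0,.1)))
E
```

```text
[-0.0468  0.0667]
[0.0422 0.0687]
(array([0.54322222, 0.00542222, 0.11561425]), array([-0.0006, -0.0123,  0.0212]), array([-0.14, -0.15,  0.13,  0.13]))
```

Call:
servo_tool(
  grip=[0.6,0.6,0.6,0.6],
  dp=[
    [-0.004,0,0],
    [-0.003,0,0],
    [-0.002,0,0],
    [0,0,0],
  ],
  turn=[0,0,0,0],
)

```text
time: 12.8
tool_pos: [0.5525, -0.0746, 0.0197]
tool_rot: [-0.52, 0.455, -0.489, 0.532]
force: [0.0, -2.3, 1.7]
opening: 0.0511
```

```bash
python3 go.py s 0 -.091 .021 0.0;  python3 - <<'E'
from h import *
from rig import bot
c=snap(bot,'scene','s14'); crop('s14',185,150,325,266,5.6,'s14c')
E
```

```text
t 12.8 pos [ 0.5525 -0.0746  0.0197] th 0.1084 open 0.0511 F [ 0.  -2.3  1.7]
target [ 0.5513 -0.0729  0.021   0.0944] dp(now axes) [-0.0018 -0.0014 -0.001 ] turn 0.014
dp(target axes) [-0.0018 -0.0013 -0.0011]
```

View pics/s14c.png

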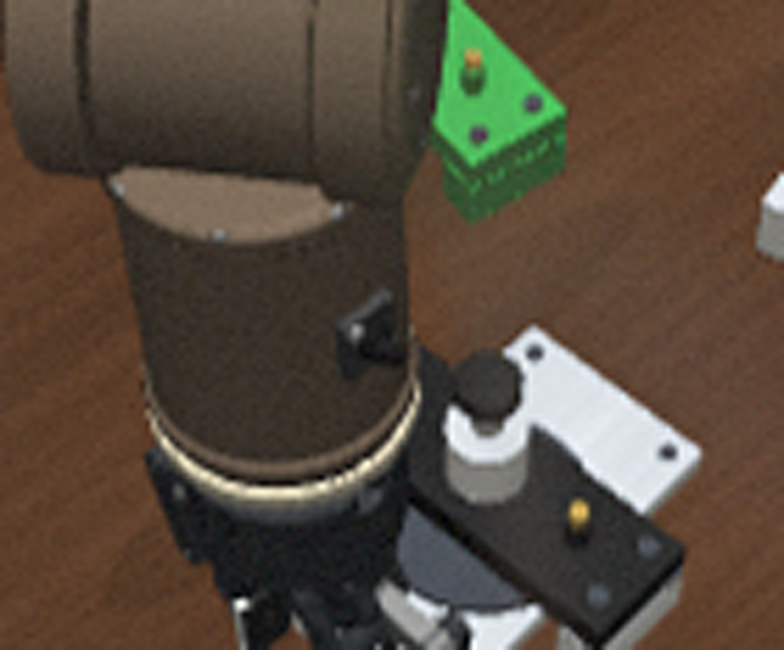

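```bash
python3 - <<'E'
from meas import *
s=load('s14')
q=un(185,150,5.6,[(533,325),(702,452)])
print(fitpts(s,[(-.045,.08,.012),(.045,.08,.012)],q,(.545,0,.1)))
q=un(185,150,5.6,[(533,325),(702,452),(535,353),(668,453)])
print(fitpts(s,[(-.045,.08,.012),(.045,.08,.012),(-.035,.0705,.012),(.035,.0705,.012)],q,(.545,0,.1)))
E
```

```text
(array([0.5408508 , 0.01558417, 0.09862903]), array([-0.002 , -0.0019,  0.0042]), array([-0.08, -0.09,  0.08,  0.08]))
(array([0.54105241, 0.0155762 , 0.10051186]), array([-0.0018, -0.002 ,  0.0061]), array([-0.1 , -0.04,  0.11,  0.07,  0.04, -0.02, -0.06, -0.02]))
```

Measured at (-2, -2) mm and 0.006 rad, which is within tolerance. I'll back the hand off and check with both cameras.

Call:
servo_tool(
  grip=[0.6,0.6,0.6,0.6,0.6],
  dp=[
    [0.01,-0.001,0],
    [0.02,-0.002,0],
    [0.03,-0.01,0],
    [0.04,-0.04,0],
    [0.04,-0.05,0],
  ],
  turn=[0,0,0,0,0],
)

```text
time: 13.35
tool_pos: [0.5595, -0.1966, 0.1086]
tool_rot: [-0.524, 0.459, -0.479, 0.534]
force: [1.8, 0.1, 0.4]
opening: 0.0511
```

Call:
servo_tool(
  grip=[0.6,0.6,0.6,0.6,0.6],
  dp=[
    [0.05,-0.04,0],
    [0.05,-0.02,0],
    [0.05,0,0],
    [0,0,0],
    [0,0,0],
  ],
  turn=[0,0,0,0,0],
)

```text
time: 13.85
tool_pos: [0.572, -0.3411, 0.1668]
tool_rot: [-0.522, 0.459, -0.482, 0.533]
force: [0.9, 0.2, -0.3]
opening: 0.0509
```

```bash
python3 - <<'E'
from h import *
from rig import bot
c=snap(bot,'scene','s15'); crop('s15',170,180,320,300,5,'s15c')
c=snap(bot,'top','t15'); crop('t15',225,125,375,265,4.2,'t15c')
E
```

```text
(no output)
```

View pics/s15c.png

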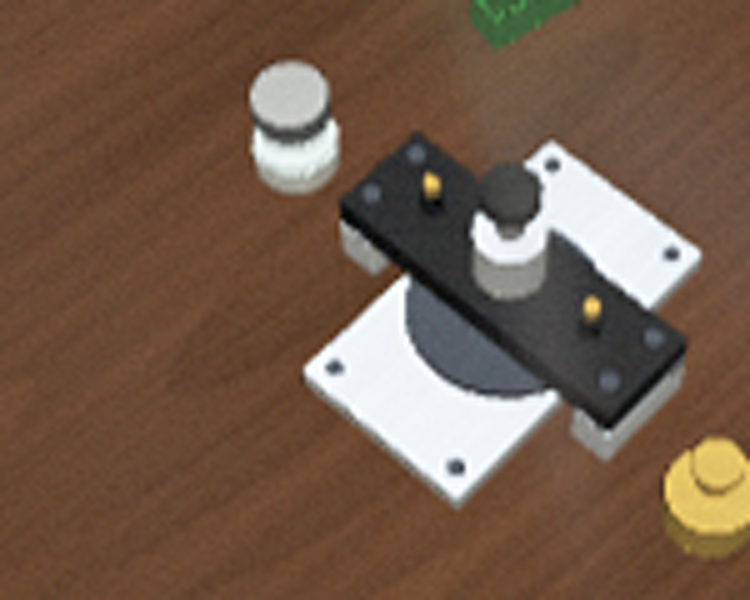

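View pics/t15.png

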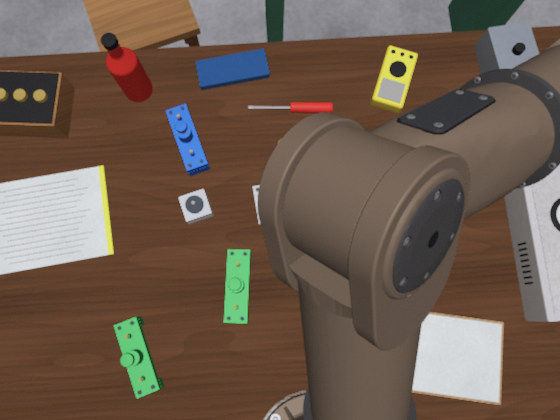

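View pics/t15c.png

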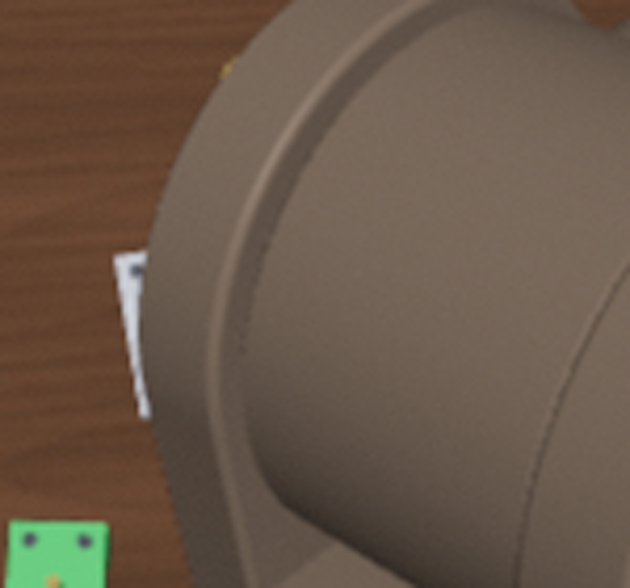

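```bash
python3 - <<'E'
from meas import *
s=load('s15')
q=un(170,180,5,[(305,370),(457,500),(701,254),(551,140)])
p,r=fitpose([(s,q)],.045,.08,.012,[.54,.02,.1]); print(p,rel(p),r)
b=un(170,180,5,[(340,205),(605,418),(687,343),(417,131)])
pb,r=fitpose([(s,b)],.078,.025,.042,[.54,.02,.1]); print('stand',pb,'rel',toloc(pb,p),p[2]-pb[2],r)
t=load('t15'); a=un(225,125,4.2,[(115,257),(145,417)])
for x in a: print(toloc(ST,px2w(t,*x,.012)).round(4))
a=load('scene0')['img'].astype(int);d=np.abs(a-s['img']).max(2)
for n,(u,v) in dict(jar=(228,203),weight=(312,280),block=(338,186),driver=(340,325)).items(): print(n,(d[v-18:v+18,u-16:u+16]>40).mean().round(3))
E
```

```text
[0.54198961 0.01574075 0.10858218] [-0.0009 -0.0019  0.0142] [[-0.52  0.07]
 [ 0.16 -0.17]
 [ 0.49 -0.07]
 [-0.11  0.13]]
stand [0.54077634 0.01792144 0.09317168] rel [ 0.00100512 -0.00228411] 0.015410497059372405 [[-0.67 -0.75]
 [ 0.52  0.63]
 [ 0.05 -0.1 ]
 [ 0.07  0.1 ]]
[0.0454 0.0764]
[-0.0448  0.0736]
jar 0.0
weight 0.0
block 0.0
driver 0.0
```

```bash
python3 -c "
from rig import bot
s=bot.state(); print(s['time'],s['force'].round(2)); print(bot.close_job())"
```

```text
13.95 [-0.65  0.24  0.72]
the job is handed in; nothing more can be done
None
```

The carrier is under the black bridge, close to centred and straight, and the job was handed in at about 14 s of the 72 s allowed. `close_job` reports no verdict.

**What I did:**
- I squared the carrier with a push on its -x side, then pushed it from its -y end through the bridge with two fingertips.
- Partway along it turned about 0.05 rad clockwise, because one fingertip rode too high against the plate edge. I backed off, lowered the hand and straightened it before it reached the legs.
- The hand tilted about 0.04 rad during the end push. I left it, since the moves offer no way to correct that axis.

**Last checks**, carrier relative to the stand:

| | Scene camera | Top camera | Allowed |
|---|---|---|---|
| Across the opening | about 1 mm | about 0 mm | 16 mm |
| Along the opening | about -2 mm | about -5 mm | 10 mm |
| Angle | about 0.015 rad | not measured | 0.14 rad |

- **Camera disagreement:** the two cameras differ by about 3 mm along the opening. The top view was mostly hidden by the arm and saw only the leading edge. Both values are within tolerance.
- **Bystanders:** comparing the first and last scene pictures shows no change at the jar, weight, block or driver.
- **Hand:** it was clear of everything and read no contact force at the end. In the force readings after each move, no component went over about 5 N.

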